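Prop the grey caddy's cork lid half open

ROBOT

A 7-joint arm with a two-finger parallel gripper is mounted at the origin on the work surface. World frame = base frame: x ahead of the robot, y to its left, z up, the work surface at z = 0. Lengths are in m, angles in rad, forces in N, time in s.
With the tool pointing down it reaches from about 0.4 to 0.85 m from the base axis. Payload 10.4 kg.
Tool frame: the origin (TCP) lies on the centre line of the jaws, within the pads' length; the fingertips stand 11 mm ahead of it and the grasp point (between the pads) lies 8 mm behind it; z points along the fingers, y is the line along which they close (so a half turn about z gives the same grasp; the last joint's range is limited). The gripper opens to 87 mm and grips with 3 to 60 N. Pads are 19 mm wide; open, the fingers measure 117 mm over their backs; the gripper's body (75 mm by 190 mm) begins 51 mm behind the grasp point.
Start: joints at [1.251, 0.332, -0.065, 1.46, 0.022, 1.35, -0.088], TCP at [0.183, -0.598, 0.234] pointing down, gripper open.
Joint ranges: [-2.6, 2.6], [-0.5, 2.12], [-1.47, 1.34], [0.16, 2.42], [-1.27, 4.41], [0.06, 2.06], [-2.6, 2.6]. Speed limits (rad/s): [2.22, 2.22, 2.79, 2.79, 3.14, 3.14, 3.14].

INTERFACE

Orientations are given as a unit quaternion [x, y, z, w].
In Python, from bench import r gives the robot as it stands.
- The arm moves only by the shell command python3 -m pendant 'ROWS' [OPENING] [FORCE]. ROWS is JSON, a list of rows, each a list of 4 numbers: the shift along the tool's x, y, z in m, then the turn about the tool's z in rad. A call has 1 to 8 rows; each row shifts and turns the commanded pose from where the row before left it, along the tool's axes as they then stand; what a row does not reach is not made up. A row lasts 1/12 s, in which the tool goes at most 41.7 mm and 7.16 degrees, less where a joint would pass 70% of its speed; a pose out of reach is approached as far as the arm can. A call with a gripper value outside its range is refused whole. OPENING is the opening, from 0 (shut) to 1 (fully open), set as the call begins (- or left out, the last holds). The fingers move at their own pace and stop on an object; FORCE is the grip in N (left out, the last holds). Time passes only in rows, so rows that do not move let the fingers close. It gives the time, the measured TCP pose, the force, the opening and the grip force at its end, in the units of the state.
- r.read_state(): the state, without advancing time (a new reading comes with each control period).
- r.camera(name): name is "scene" or "top" or "wrist"; returns a dict with "img" (400x640x3 uint8, red, green, blue), "camera_matrix" (3x3 intrinsics, pixels), "dist_coeffs" ([k1, k2, p1, p2, k3] as OpenCV has them; the pictures are not rectified), "xyz" and "attitude" of the camera in the world. Camera axes: x right, y down, z forward; pixel columns grow to the right and rows downward; lengths in m; the calibration is good to about 2 mm. A picture is of the moment at which its call begins. There is no depth.
- r.close_job(): hands the job in; it is judged then, once.
Trained networks look in the newest picture that a camera, given by its name, has taken for a name from the list of things; names that differ only in an ending like _2 or _b are one class to them, and where a whole thing is asked for, a point or a joint stands for the part that bears it (a point fixed in the world has none). Each returns a list of dicts, best first, with "score" (0 to 1); they miss things now and then, are a little off and sometimes report something else, mostly with a low value. They report only what shows in the picture. A call takes as long as a camera call. They do not tell look-alikes from the thing itself.
- r.outline_of(thing, camera): "mask" (400x640 bool, what is visible of it) and "bbox" ([centre column, centre row, width, height] in pixels, round what is visible of it).
The state is a dict: "time": time; "joint_positions": joint angles; "joint_vel": joint speeds; "joint_torque": joint torques, N m; "ee_pos": TCP position; "eef_rot": TCP orientation; "ft_force": force on the tool from outside, world axes, zero at the start; "torque": the same for the moment, N m; "width": finger opening in m; "grip_force": force on a finger pad.
Only numpy, scipy, OpenCV 4.12 (cv2) and the standard library are available. Lean on these libraries where they do the work, as an engineer would, in place of code of your own. Each camera call takes 0.05 s, during which the arm holds its last target. There are 200 camera calls.

TASK

Raise the stiff-hinged lid of the grey desk caddy so that it stands propped at about 60 degrees from closed, its cork lining readable from the desk, and let go of it. Leave the blue caddy shut and the white ceramic mouse standing where it is.

Things in the scene. Friction and masses are not known exactly. Their poses are not given: they have to be found in the camera images.
- grey_caddy: Fixed grey box 200 (x) x 160 x 60 mm high under a grey lid; left or right of its blue twin. Origin: centre of underside. x points from the front edge (robot side) to the hinge side, z up. Hinge line along y at x=100, z=60 mm. Closed lid: plate 200 x 164 mm, z 60 to 68. Orange tab on the lid's outer face near the front edge; closed, its disc's centre is at x=-85, y=0, z=96, its top at z=111.
- grey_lid (a joint): Grey lid's angle, rad: 0 closed, grows as the front edge rises and swings back, stop at 1.9. Starts 0 to 0.25. Stiff friction hinge: stays where left, takes about 2 to 4 N at the tab. The tab, rigid with the lid, is a fin 14 mm thick in y, 22 mm wide in x, ending in a 30 mm disc whose axis is parallel to the hinge, centre 28 mm off the lid's outer face: pinch its flat left and right faces.
- blue_lid (a joint): Opening angle of the lid of the blue twin caddy (same size, hinge and orange tab) in rad: 0 closed, as it starts. Not to be opened.
- mouse: Loose white ceramic mouse figurine, 38 mm across and 52 mm tall with its ears, about 90 g, standing on the desk between the two caddies. Origin: centre of its underside, z up.
There are look-alikes about, which are no part of the job. Of the things that look like the mouse, the middle-sized one is meant.

How it is judged:
At the end, for the whole second after the job is handed in: The grey lid is at rest at 60 degrees from closed, give or take 12; the blue lid is shut (under 0.1 rad); the mouse stands upright (within 0.3 rad) within 30 mm of where it was (value of joint grey_lid between 0.84 and 1.26 rad and velocity of joint grey_lid between -0.05 and 0.05 rad/s and value of joint blue_lid below 0.1 rad and distance of mouse from where it was at the start of the episode below 0.03 m and angle between mouse's own z axis and vertical below 0.3 rad); the robot touches nothing.
It fails at once if the blue caddy's lid is opened (value of joint blue_lid above 0.15 rad).
It fails at once if the mouse is knocked over or pushed away (angle between mouse's own z axis and vertical above 0.6 rad or distance of mouse from where it was at the start of the episode above 0.04 m).
It also fails if it takes over 35 s, if anything falls off the work surface, if the arm or the gripper's body presses on something with over 40 N, if the wrist force passes 120 N, or if a joint passes its speed limit or range.

## Working session

There is one attempt and no reset: what is moved stays moved. The work goes in short steps, Python scripts to look and compute and a shell command to move; the robot and the scene stay as the last step left them, time stands still between calls to the robot, and variables do not carry over. Pictures are saved under pics/ and viewed, at most 10 in all, crops included, and the job is handed in when it is done.

```bash
mkdir -p pics; ls; python3 - <<'E'
from bench import r
import cv2
s=r.read_state(); print(s['time'],s['ee_pos'],s['eef_rot'],s['width'])
for n in ("scene","top"):
    c=r.camera(n); cv2.imwrite(f"pics/{n}0.png",c["img"][:,:,::-1]); print(n,c["camera_matrix"],c["dist_coeffs"],c["xyz"],c["attitude"])
    for t in ("grey_caddy","grey_lid","blue_lid","mouse"):
        print(t,[(round(o["score"],2),[round(float(v)) for v in o["bbox"]]) for o in r.outline_of(t,n)])
E
```

```text
pics
0.0 [ 0.18266295 -0.5973234   0.2327306 ] [ 9.89006094e-01  1.47872978e-01 -1.52828124e-04 -7.11250096e-04] 0.08707417659268933
scene [[442.74527332   0.         327.197192  ]
 [  0.         442.74527332 206.68973285]
 [  0.           0.           1.        ]] [0.03762428 0.         0.         0.         0.        ] [ 1.15634421 -0.00721592  0.59894995] [ 0.64583167  0.66393197 -0.26982075 -0.26323479]
grey_caddy [(0.91, [482, 190, 129, 127])]
grey_lid [(0.89, [486, 178, 128, 104]), (0.65, [346, 236, 25, 37])]
blue_lid [(0.72, [243, 171, 124, 100])]
mouse [(0.66, [382, 201, 26, 38]), (0.62, [391, 246, 13, 14]), (0.59, [345, 236, 21, 39])]
top [[394.2932013    0.         321.21096188]
 [  0.         394.2932013  201.52077794]
 [  0.           0.           1.        ]] [-0.00870043  0.          0.          0.          0.        ] [ 0.44447548 -0.01146321  0.89080978] [ 0.71033055 -0.69598003  0.07127748 -0.07721292]
grey_caddy [(0.97, [207, 227, 86, 102])]
grey_lid [(0.6, [205, 226, 80, 95])]
blue_lid [(0.9, [402, 243, 95, 115])]
mouse [(0.64, [284, 230, 22, 29]), (0.57, [318, 192, 12, 17])]
```

View pics/scene0.png

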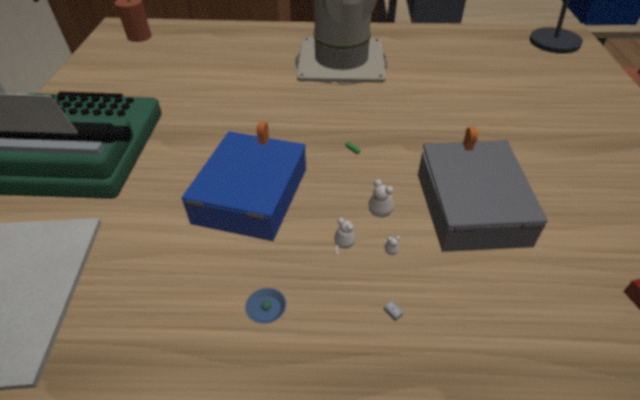

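View pics/top0.png

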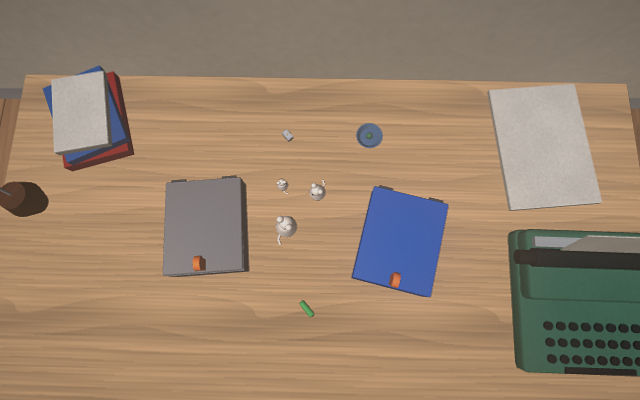

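Scene: grey caddy on the right (482,190), tab at (470,138); blue at (245,180), tab (262,132). Top: grey caddy at (205,226), tab (197,263); blue at (402,243), tab (396,280).
Candidates for the caddy are grey (205,226) and blue (402,243), and grey is the one to open. Candidates for the mouse in top are large (285,227), middle (317,191) and small (281,184), so the middle one at (317,191) is meant.

```bash
cat > h.py <<'E'
import numpy as np, cv2
from scipy.spatial.transform import Rotation as R
from scipy.optimize import minimize
def proj(c,P):
    M=R.from_quat(c["attitude"]).as_matrix().T
    return cv2.projectPoints(np.asarray(P,float),cv2.Rodrigues(M)[0],-M@np.asarray(c["xyz"]),c["camera_matrix"],np.array(c["dist_coeffs"]))[0][:,0]
def lidpt(p,q):   # caddy-frame closed-lid points p, angle q
    d=np.asarray(p,float)-[.1,0,.06]; s,k=np.sin(q),np.cos(q)
    return np.c_[d[:,0]*k+d[:,2]*s, d[:,1], -d[:,0]*s+d[:,2]*k]+[.1,0,.06]
def world(v,P):
    x,y,a=v[:3]; k,s=np.cos(a),np.sin(a)
    return np.c_[x+k*P[:,0]-s*P[:,1], y+s*P[:,0]+k*P[:,1], P[:,2]]
box=np.array([[a,b,z] for a in(-.1,.1) for b in(-.08,.08) for z in(0,.06)])
lid=np.array([[a,b,z] for a in(-.1,.1) for b in(-.082,.082) for z in(.06,.068)])
tab=np.array([[-.085,0,.096]])
def orange(img,bb):
    h=cv2.cvtColor(img,cv2.COLOR_RGB2HSV); m=cv2.inRange(h,(5,150,90),(20,255,255))
    k=np.zeros_like(m); x,y,w,hh=[int(t) for t in bb]; k[max(0,y-hh):y+hh,max(0,x-w):x+w]=1
    yy,xx=np.nonzero(m*k); return np.array([xx.mean(),yy.mean()]),len(xx)
E
python3 - <<'E'
from h import *
from bench import r
D=[]
for n in("scene","top"):
    c=r.camera(n); o=r.outline_of("grey_caddy",n)[0]; t,k=orange(c["img"],o["bbox"]); print(n,t,k)
    D.append((c,o["mask"],t))
cv2.imwrite("pics/crop.png",cv2.resize(D[0][0]["img"][110:260,320:560,::-1],None,fx=3,fy=3,interpolation=cv2.INTER_CUBIC))
def cost(v):
    e=0
    for c,m,t in D:
        P=np.r_[box,lidpt(lid,v[3])]; im=np.zeros((400,640),np.uint8)
        h=cv2.convexHull((proj(c,world(v,P))*16).round().astype(np.int32)); cv2.fillConvexPoly(im,h,1,shift=4)
        full=im>0; e+=(full^m).sum()/m.sum()
        e+=.01*np.linalg.norm(proj(c,world(v,lidpt(tab,v[3])))[0]-t)
    return e
best=min((minimize(cost,[.42,.24,a,q],method="Nelder-Mead",options=dict(initial_simplex=np.array([.42,.24,a,q])+np.r_[np.zeros((1,4)),np.diag([.04,.04,.1,.1])])) for a in(-.1,.1) for q in(.02,.15)),key=lambda b:b.fun)
v=best.x; print(v,best.fun)
for q in(v[3],.5,1.05): print(q,world(v,lidpt(tab,q)))
for c,m,t in D: print(proj(c,world(v,lidpt(tab,v[3]))),t)
# free triangulation of tab
g=minimize(lambda p:sum(np.sum((proj(c,[p])[0]-t)**2) for c,m,t in D),[.33,.25,.1],method="Nelder-Mead",options=dict(xatol=1e-5)); print("tab",g.x,g.fun)
E
```

```text
scene [472.75949367 132.94936709] 79
top [196.14583333 263.05208333] 96
[0.56521158 0.2467363  0.07044117 0.0565225 ] 0.10829711554655758
0.05652250306857258 [[0.48274576 0.24091769 0.10639361]]
0.5 [[0.52022995 0.24356249 0.1802867 ]]
1.05 [[0.60429101 0.24949367 0.23838585]]
[[471.77138504 134.35993296]] [472.75949367 132.94936709]
[[196.30587288 263.09364017]] [196.14583333 263.05208333]
tab [0.48284482 0.24117082 0.10952308] 0.415102987175348
```

View pics/crop.png

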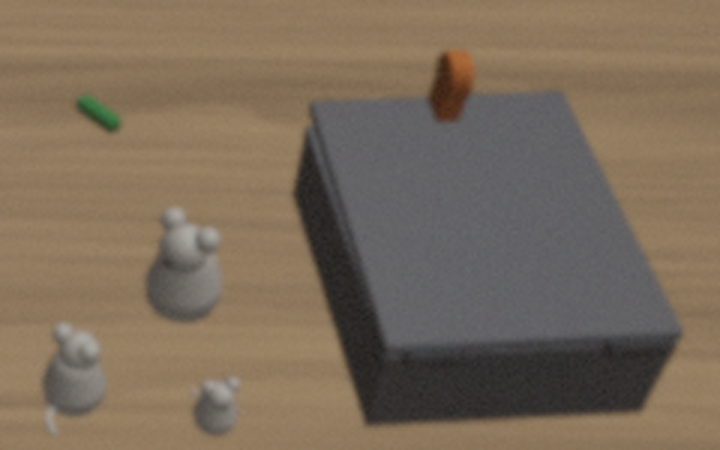

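```bash
python3 -m pendant '[[0,0,-0.02,0.114],[0,0,-0.02,0.113],[0.025,-0.028,0,0],[0.025,-0.028,0,0],[0.025,-0.028,0,0],[0.025,-0.028,0,0],[0.025,-0.028,0,0],[0.025,-0.028,0,0]]' 1; python3 -m pendant '[[0.025,-0.028,0,0],[0.025,-0.028,0,0],[0.025,-0.028,0,0],[0.025,-0.028,0,0],[0.025,-0.028,0,0],[0.025,-0.03,0,0],[0,0,0,0],[0,0,0,0]]'
```

```text
time: 1.37
ee_pos: [0.3215, -0.4181, 0.2738]
eef_rot: [0.999, 0.035, 0.0, 0.0]
ft_force: [0.1, 0.1, 0.6]
width: 0.0868
grip_force: 0.0
time: 2.03
ee_pos: [0.4597, -0.2374, 0.2737]
eef_rot: [0.999, 0.037, 0.0, -0.0]
ft_force: [-0.4, -1.2, -0.2]
width: 0.0872
grip_force: 0.0
```

```bash
python3 -m pendant '[[0.004,-0.034,0,0],[0.004,-0.034,0,0],[0.004,-0.034,0,0],[0.004,-0.034,0,0],[0.004,-0.034,0,0],[0.004,-0.034,0,0],[0.004,-0.034,0,0]]'; python3 -m pendant '[[0.004,-0.034,0,0],[0.004,-0.034,0,0],[0.004,-0.034,0,0],[0.004,-0.034,0,0],[0.004,-0.034,0,0],[0.004,-0.034,0,0],[0.004,-0.034,0,0],[0,0,0,0]]'; python3 - <<'E'
from h import *
from bench import r
c=r.camera("wrist"); cv2.imwrite("pics/w1.png",c["img"][:,:,::-1])
h=cv2.cvtColor(c["img"],cv2.COLOR_RGB2HSV); m=cv2.inRange(h,(5,150,90),(20,255,255)); ys,xs=np.nonzero(m)
print(xs.mean(),ys.mean(),len(xs)); s=r.read_state(); print(s["ee_pos"],R.from_quat(s["eef_rot"]).as_matrix())
K=c["camera_matrix"];u=cv2.undistortPoints(np.array([[[xs.mean(),ys.mean()]]]),K,np.array(c["dist_coeffs"]))[0,0]
d=R.from_quat(c["attitude"]).apply([u[0],u[1],1])
for z in(.105,.11,.115): print(z,np.array(c["xyz"])+d*(z-c["xyz"][2])/d[2])
print(c["xyz"])
E
```

```text
time: 2.62
ee_pos: [0.4695, -0.0003, 0.2737]
eef_rot: [0.999, 0.034, 0.0, 0.0]
ft_force: [1.1, -0.2, -0.5]
width: 0.0871
grip_force: 0.0
time: 3.28
ee_pos: [0.4801, 0.2444, 0.2735]
eef_rot: [0.999, 0.038, -0.0, -0.001]
ft_force: [-1.0, 1.5, 0.1]
width: 0.0869
grip_force: 0.0
511.1374133949192 206.63972286374133 866
[0.48074324 0.24137243 0.27330915] [[ 9.97295715e-01  7.34892938e-02 -7.61460357e-04]
 [ 7.34901798e-02 -9.97295207e-01  1.20941872e-03]
 [-6.70521437e-04 -1.26210797e-03 -9.99998979e-01]]
0.105 [0.47070281 0.02938752 0.105     ]
0.11 [0.4719086  0.03283751 0.11      ]
0.115 [0.47311439 0.0362875  0.115     ]
[0.54784845 0.25011479 0.4248956 ]
```

View pics/w1.png

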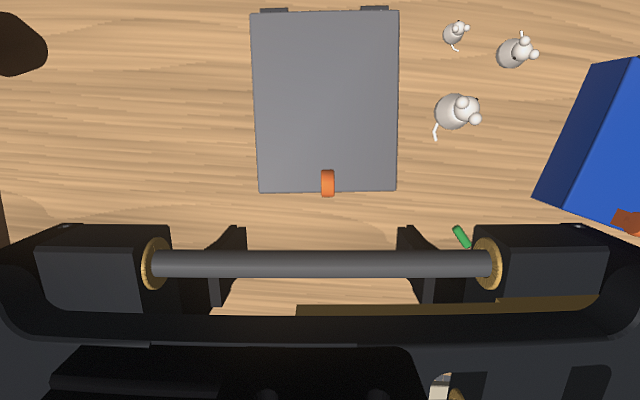

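The wrist view shows the grey caddy's tab at (328,183). The fingers are well aligned with it in yaw, and the blue tab at the lower right (628,218) spoiled the centroid. I'll redo it with only the grey tab.

```bash
python3 - <<'E'
from h import *
from bench import r
c=r.camera("wrist")
t,k=orange(c["img"],(328,183,30,30)); print(t,k)
K=c["camera_matrix"]
for p in (t,(328,176)):
    u=cv2.undistortPoints(np.array([[p]],float),K,np.array(c["dist_coeffs"]))[0,0]
    d=R.from_quat(c["attitude"]).apply([u[0],u[1],1])
    for z in(.105,.112): print(z,np.array(c["xyz"])+d*(z-c["xyz"][2])/d[2])
v=[.5652,.2467,.0704]
print(proj(c,world(v,lidpt(np.r_[lid,tab],.07))).round())
E
```

```text
[323.96501458 183.06122449] 343
0.105 [0.48201027 0.23975842 0.105     ]
0.112 [0.48346706 0.2399214  0.112     ]
0.105 [0.49008924 0.23600395 0.105     ]
0.112 [0.49136912 0.23624914 0.112     ]
[[391. 191.]
 [393. 192.]
 [255. 191.]
 [253. 192.]
 [398.  13.]
 [400.   9.]
 [249.  12.]
 [248.   9.]
 [323. 182.]]
```

```bash
python3 -m pendant '[[0.002,0.002,0.03,0],[0,0,0.03,0],[0,0,0.03,0],[0,0,0.03,0],[0,0,0.025,0],[0,0,0.015,0],[0,0,0.008,0],[0,0,0,0]]'; python3 - <<'E'
from h import *
from bench import r
for n in("scene","wrist"):
    c=r.camera(n); I=c["img"][90:260,360:580] if n=="scene" else c["img"][100:,100:560]
    s=3 if n=="scene" else 1.5
    cv2.imwrite(f"pics/{n}2.png",cv2.resize(I[:,:,::-1],None,fx=s,fy=s))
print(r.read_state()["ee_pos"])
E
```

```text
time: 4.05
ee_pos: [0.4833, 0.2348, 0.104]
eef_rot: [0.999, 0.034, -0.001, 0.001]
ft_force: [0.4, 0.0, 0.7]
width: 0.0869
grip_force: 0.0
[0.4841452  0.23644611 0.10637578]
```

View pics/wrist2.png

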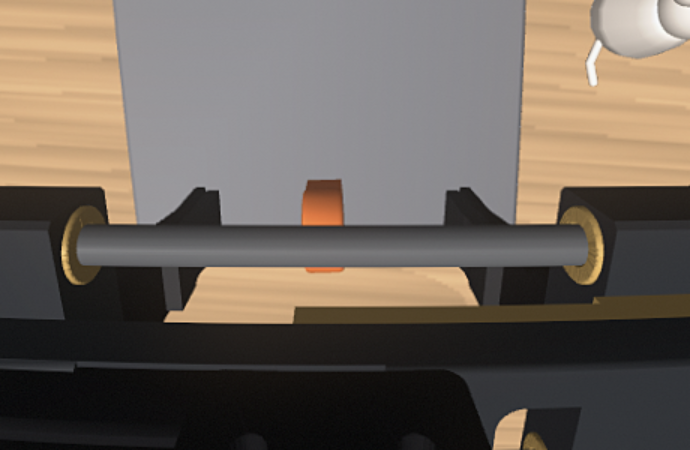

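View pics/scene2.png

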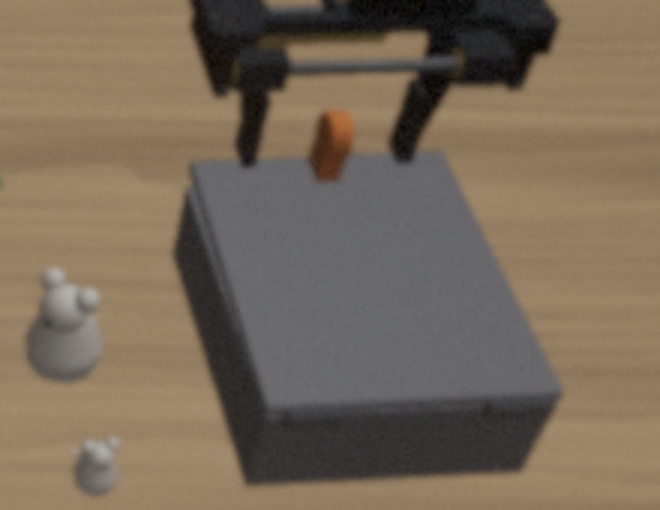

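The fingers straddle the orange tab (wrist crop, tab at 323, finger centre at about 333), so I'll shift 4 mm to the left and close.

```bash
python3 -m pendant '[[0,-0.003,0,0],[0,0,0,0]]'; python3 -m pendant '[[0,0,0,0],[0,0,0,0],[0,0,0,0],[0,0,0,0],[0,0,0,0],[0,0,0,0]]' 0 15; python3 - <<'E'
from h import *
v=[.5652,.2467,.0704]
for q in np.arange(.07,1.12,.07):
    p=world(v,lidpt(tab,q))[0]; d=lidpt(tab,q)[0]-lidpt(tab,.07)[0]; print(round(q,2),d.round(4),p.round(3))
E
```

```text
time: 4.32
ee_pos: [0.4838, 0.2409, 0.1069]
eef_rot: [0.999, 0.035, 0.001, -0.0]
ft_force: [-0.7, 0.2, 0.1]
width: 0.0873
grip_force: 0.0
time: 4.82
ee_pos: [0.4831, 0.2402, 0.1055]
eef_rot: [0.999, 0.035, -0.0, 0.0]
ft_force: [0.5, -0.6, -0.0]
width: 0.055
grip_force: 0.0
0.07 [0. 0. 0.] [0.483 0.241 0.109]
0.14 [0.0039 0.     0.0126] [0.487 0.241 0.121]
0.21 [0.0086 0.     0.0249] [0.492 0.242 0.134]
0.28 [0.0142 0.     0.0369] [0.498 0.242 0.146]
0.35 [0.0206 0.     0.0484] [0.504 0.242 0.157]
0.42 [0.0278 0.     0.0595] [0.511 0.243 0.168]
0.49 [0.0357 0.     0.07  ] [0.519 0.243 0.179]
0.56 [0.0444 0.     0.0799] [0.528 0.244 0.189]
0.63 [0.0538 0.     0.0892] [0.537 0.245 0.198]
0.7 [0.0637 0.     0.0979] [0.547 0.245 0.207]
0.77 [0.0743 0.     0.1058] [0.557 0.246 0.215]
0.84 [0.0854 0.     0.1129] [0.569 0.247 0.222]
0.91 [0.0969 0.     0.1193] [0.58  0.248 0.228]
0.98 [0.1089 0.     0.1248] [0.592 0.249 0.234]
1.05 [0.1212 0.     0.1295] [0.604 0.249 0.238]
```

```bash
python3 -m pendant '[[0,0,0,0],[0,0,0,0],[0,0,0,0],[0,0,0,0],[0,0,0,0],[0,0,0,0],[0,0,0,0],[0,0,0,0]]' 0 15
```

```text
time: 5.48
ee_pos: [0.4832, 0.2389, 0.1053]
eef_rot: [0.999, 0.035, -0.0, 0.001]
ft_force: [-0.3, -4.8, 0.8]
width: 0.0135
grip_force: 15.0
```

```bash
python3 -m pendant '[[0.002,0,-0.006,0],[0.002,0,-0.006,0],[0.005,0,-0.013,0],[0.006,0,-0.012,0],[0.006,0,-0.011,0],[0.007,0,-0.011,0],[0,0,0,0]]'; python3 -m pendant '[[0.008,0,-0.011,0],[0.009,0,-0.010,0],[0.009,0,-0.009,0],[0.010,0,-0.009,0],[0.011,0,-0.008,0],[0,0,0,0]]'
```

```text
time: 6.07
ee_pos: [0.5119, 0.2416, 0.1665]
eef_rot: [0.999, 0.034, 0.0, 0.001]
ft_force: [-5.2, -7.3, 5.2]
width: 0.0142
grip_force: 15.0
time: 6.57
ee_pos: [0.5593, 0.2461, 0.2132]
eef_rot: [0.999, 0.035, 0.001, -0.001]
ft_force: [-2.5, -4.3, 7.0]
width: 0.0139
grip_force: 15.0
```

```bash
python3 -m pendant '[[0.011,0,-0.007,0],[0.011,0,-0.006,0],[0.012,0,-0.006,0],[0.012,0,-0.005,0],[0,0,0,0],[0,0,0,0]]'; python3 - <<'E'
from h import *
from bench import r
c=r.camera("scene"); cv2.imwrite("pics/scene3.png",c["img"][:,:,::-1]); s=r.read_state(); print(s["ee_pos"],s["ft_force"])
E
```

```text
time: 7.07
ee_pos: [0.6037, 0.2502, 0.2356]
eef_rot: [0.999, 0.035, 0.0, -0.001]
ft_force: [0.7, 4.1, -1.7]
width: 0.0142
grip_force: 15.0
[0.60344148 0.25018681 0.23554216] [ 1.92359197  4.40826739 -3.24177567]
```

View pics/scene3.png

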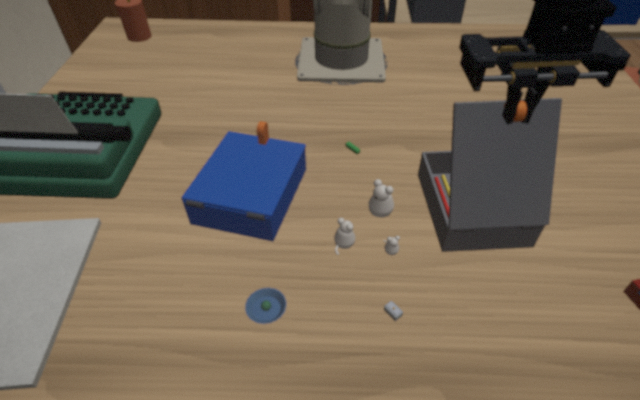

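The lid stands open at about 60° with the tab held at (521,110). The mice and the blue caddy haven't moved. I'll release and back off upward.

```bash
python3 -m pendant '[[0,0,0,0],[0,0,0,0],[0,0,0,0],[0,0,0,0],[0,0,0,0],[0,0,0,0],[0,0,0,0],[0,0,0,0]]' 0.6; python3 -m pendant '[[0,0,-0.01,0],[0,0,-0.02,0],[0,0,-0.03,0],[0,0,-0.03,0],[0,0,-0.03,0],[0,0,0,0],[0,0,0,0],[0,0,0,0]]'
python3 - <<'E'
from h import *
from bench import r
v=[.5652,.2467,.0704]; D=[]
for n,bb in(("scene",(521,110,30,30)),("top",(205,200,60,90))):
    c=r.camera(n); t,k=orange(c["img"],bb); print(n,t,k); 
    if k>10: D.append((c,t))
    if n=="scene": cv2.imwrite("pics/scene4.png",c["img"][:,:,::-1])
c,t=D[0]
for q in(.9,.95,1.0,1.05,1.1,1.2): print(q,[np.linalg.norm(proj(c,world(v,lidpt(tab,q)))[0]-t).round(1) for c,t in D])
E
```

```text
time: 7.78
ee_pos: [0.6038, 0.2487, 0.2355]
eef_rot: [0.999, 0.035, 0.0, 0.0]
ft_force: [-0.1, -0.3, -0.4]
width: 0.0506
grip_force: 0.0
time: 8.45
ee_pos: [0.6037, 0.2488, 0.3554]
eef_rot: [0.999, 0.035, -0.0, 0.0]
ft_force: [-0.1, 0.8, -0.2]
width: 0.0517
grip_force: 0.0
scene [520.2        108.20689655] 145
top [172.76442308 194.40865385] 208
0.9 [np.float64(11.8), np.float64(9.0)]
0.95 [np.float64(9.0), np.float64(3.7)]
1.0 [np.float64(6.2), np.float64(2.2)]
1.05 [np.float64(3.9), np.float64(7.5)]
1.1 [np.float64(3.9), np.float64(13.0)]
1.2 [np.float64(10.1), np.float64(24.0)]
```

View pics/scene4.png

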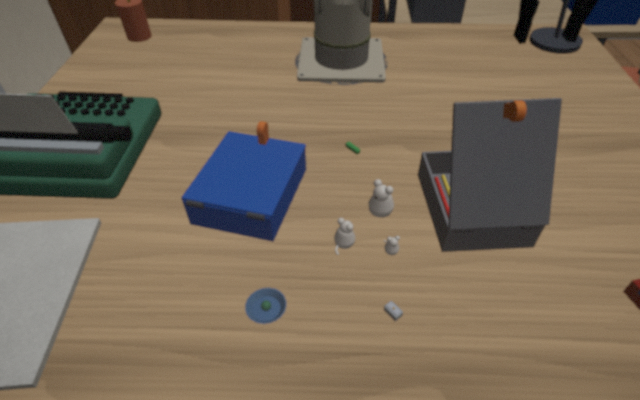

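The lid stands at about 1.0–1.08 rad with its tab at (514,110). The gripper is well clear of it, and the blue caddy and mice are unchanged.

```bash
python3 -c "
from bench import r
print(r.close_job())"
```

```text
the job is handed in; nothing more can be done
None
```

The grey lid stands propped at about 60° (measured 1.0–1.08 rad) and released; the blue caddy is still shut, the mouse was not touched, and the job was handed in after about 9 s of the 35 s limit (no verdict was returned).

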